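# Make up the job tray for the next turning job

### The job

Make up the job tray for the next turning job: of the things standing on the bench, stand the yellow oil bottle in the blue cup, the open black eyeglass in the cork-lined wooden block, the steel collet in the aluminium socket and the brass-coloured tin between the green corner posts. Each must sit upright, down on the floor of its holder; set it down, do not drop it. The black lidded pot and the brass collet are for another job: leave them standing where they are.

Things in the scene. Friction and masses are not known exactly. Their poses are not given: they have to be found in the camera images.
- oil_bottle: Yellow dropper bottle with a red conical nozzle, standing: round body 40 mm in diameter up to 78 mm, nozzle to 114 mm, 0.1 kg. Grip the body. Goes into bottle_cup. Origin at the centre of its underside, z up.
- eyeglass: Watchmaker's black eyeglass (loupe), standing on its narrow lens end, its wide open end up: 35 mm tall, 34 mm in diameter at the foot, flaring to 45 mm at the top rim, 18 g. Rigid; may be gripped round the flared top. Goes into cork_nest, the same way up. Origin at the centre of its underside, z up.
- steel_collet: Grey steel lathe collet standing on its narrow tail, three slots in its head: 30 mm tall, head 21 mm in diameter (widest 24 to 29 mm up), tapering to 14 mm at the foot, 25 g. Grip the head. Goes into collet_socket, tail down. Origin at the centre of its underside, z up.
- brass_tin: Small round lidded tin, brass-coloured, 39 mm in diameter, 22 mm tall, 40 g. Goes into tin_corners. (A white tin elsewhere on the bench is only scenery.) Origin at the centre of its underside, z up.
- bottle_cup: Blue round cup on a grey plate, a 68 mm square holder fixed on the job tray. Origin at the centre of its underside, 5 mm above the bench; x, y along its sides, z up. The cup's bore is 56 mm in diameter, its floor 4 mm and its rim 34 mm above the origin. The tray (154 mm square, aluminium, lip 10 mm high, fixed) carries the four holders two by two, 72 mm apart; their corners change.
- cork_nest: Light wooden block with a round cork-floored recess, a 68 mm square holder fixed on the job tray. Origin at the centre of its underside, 5 mm above the bench; x, y along its sides, z up. The recess is 52 mm in diameter, its floor 4 mm and the block's top 13 mm above the origin. Behind the tray is the case's front wall (x = 0.64 m, 82 mm high), before it the lathe (x below 0.42 m, up to 0.22 m high).
- collet_socket: Round bright aluminium socket on a black plate, a 68 mm square holder fixed on the job tray. Origin at the centre of its underside, 5 mm above the bench; x, y along its sides, z up. The bore is 32 mm in diameter, its floor 4 mm and its rim 13 mm above the origin; the rim is 41 mm across outside.
- tin_corners: Green plate with four L-shaped corner posts, a 68 mm square holder fixed on the job tray. Origin at the centre of its underside, 5 mm above the bench; x, y along its sides, z up. The floor is 4 mm and the tops of the posts 13 mm above the origin; the square between the posts is 56 mm wide, and the sides are open for 31 mm between posts.
- black_pot: Black screw-top pot with a closed lid, 41 mm in diameter, 44 mm tall. Not wanted: leave it. Origin at the centre of its underside, z up.
- brass_collet: Brass-coloured lathe collet standing on its tail, 23 mm in diameter, 32 mm tall. Not wanted: leave it. (The six loose things stand 60 mm or more apart, right of and behind the lathe's end, whose black lever rises to 0.28 m at x 0.34 to 0.41, y -0.26 to -0.23 m.) Origin at the centre of its underside, z up.
Not all that is in view belongs to the job. Leave any pink or turquoise look-alike of the eyeglass alone.

How it is judged:
By the outcome, as a careful person would: the job done as asked, in the order asked, and still so for the second after the job is handed in, with the robot touching nothing.
It also fails if it takes over 102 s, if anything falls off the work surface, if the arm or the gripper's body presses on something with over 40 N, if the wrist force passes 120 N, or if a joint passes its speed limit or range.

### The arm

A 6-joint arm with a two-finger parallel gripper is mounted at the origin on a cart in front of the work surface, level with it; the furniture and walls round the work are solid. World frame = base frame: x ahead of the robot, y to its left, z up, the work surface at z = 0. Lengths are in m, angles in degrees, forces in N, time in s.
With the tool pointing down it reaches from about 0.275 to 0.825 m from the base axis. Payload 4.9 kg.
Tool frame: the origin (TCP) lies at the very end of the fingers, on their centre line; the grasp point (between the pads) lies 19 mm behind it; z points along the fingers, y is the line along which they close (so a half turn about z gives the same grasp; the last joint's range is limited). The gripper opens to 85 mm and grips with 20 to 120 N. Pads are 22 mm wide; open, the fingers measure 114 mm over their backs; the gripper's body (76 mm by 85 mm) begins 54 mm behind the grasp point. The pads swing forward as they close: fully open they stand 13 mm farther back than shut.
Start: joints at [68.686, 18.69, -11.035, 60.275, 0, 82.311], TCP at [0.13, 0.535, 0.231] pointing down, gripper open.
Joint ranges: [-152.03, 152.03], [-55.5, 102.48], [-74.3, 77.21], [-110.64, 120.58], [-84.22, 78.4], [-180, 180]. Speed limits (degrees/s): [147.25, 147.25, 180, 180, 180, 180].

### API

Orientations are given as [roll, pitch, yaw] about the fixed x, y, z axes, in that order (R = Rz(yaw) Ry(pitch) Rx(roll)).
In Python, from bench import bot, viewer, job gives the robot as it stands.
- The arm moves only by the shell command python3 -m crank 'ROWS' [FORCE]. ROWS is JSON, a list that holds one entry, the list of rows, each a list of 7 numbers: the shift along the world's x, y, z as a fraction of full scale, then the turn, a rotation vector about the world's x, y, z as a fraction of full scale, then the closure, from -1 (fully open) to 1 (shut), so that 0 is half open. A call has 1 to 20 rows; each row shifts and turns the commanded pose from where the row before left it; what a row does not reach is not made up. Full scale, the value 1, is 0.025 m for a shift and 0.08 rad for a turn. A row lasts 1/12 s, in which the tool goes at most 41.7 mm and 7.16 degrees, less where a joint would pass 70% of its speed; a pose out of reach is approached as far as the arm can. A call with a number of a shift or a turn outside -1 to 1 is refused whole. A call with a gripper value outside its range is refused whole. The fingers move at their own pace and stop on an object; FORCE is the grip in N (left out, the last holds). Time passes only in rows, so rows that do not move let the fingers close. It gives the time, the measured TCP pose, the force, the opening and the grip force at its end, in the units of the state.
- bot.read_state(): the state, without advancing time (a new reading comes with each control period).
- viewer.get_image(name): name is "side" or "top" or "wrist"; returns the picture (480x640x3 uint8, red, green, blue); there is no depth.
- viewer.camera_params(name): a dict with "intrinsics" (3x3 intrinsics, pixels), "world_from_camera" (4x4, takes a point from camera to world coordinates). Camera axes: x right, y down, z forward; pixel columns grow to the right and rows downward; lengths in m; the calibration is good to about 2 mm. A picture is of the moment at which its call begins: read the wrist's pose just before it. camera_params takes no time and is no camera call; for the wrist camera it gives the pose at the moment of the call.
- job.job_done(): hands the job in; it is judged then, once.
The state is a dict: "t": time; "joint_positions": joint angles; "qvel": joint speeds; "joint_efforts": joint torques, N m; "ee_pos": TCP position; "tcp_rot": TCP orientation; "ft_force": force on the tool from outside, world axes, zero at the start; "torque": the same for the moment, N m; "grip_width": opening from 0.0 (shut) to 1.0 (fully open); "grip_force": force on a finger pad.
Only numpy, scipy, OpenCV 4.12 (cv2) and the standard library are available. Lean on these libraries where they do the work, as an engineer would, in place of code of your own. Each camera call takes 0.05 s, during which the arm holds its last target. There are 200 camera calls.

## Working session

There is one attempt and no reset: what is moved stays moved. The work goes in short steps, Python scripts to look and compute and a shell command to move; the robot and the scene stay as the last step left them, time stands still between calls to the robot, and variables do not carry over. Pictures are saved under pics/ and viewed, at most 17 in all, crops included, and the job is handed in when it is done.

```bash
ls; mkdir -p pics
python3 - <<'E'
from bench import bot,viewer,job
import cv2,numpy as np
np.set_printoptions(precision=4,suppress=True)
s=bot.read_state();print(s)
for n in("top","side","wrist"):
    p=viewer.camera_params(n);print(n,p["intrinsics"],p["world_from_camera"])
    cv2.imwrite(f"pics/{n}0.png",viewer.get_image(n)[:,:,::-1])
E
```

```text
pics
{'t': 0.0, 'joint_positions': array([ 68.6865,  18.7316, -11.0933,  60.275 ,   0.0012,  82.3105]), 'qvel': array([-0.0431, -0.0269,  0.0508, -0.0418, -0.0602,  0.0954]), 'joint_efforts': array([ -0.0016, -44.3394,  26.2441,   0.0154,  -0.0001,   0.    ]), 'ee_pos': array([0.1293, 0.534 , 0.2305]), 'tcp_rot': array([-179.9011,   -0.0145,  166.376 ]), 'ft_force': array([ 0.2431,  0.3873, -0.2069]), 'torque': array([-0.0555, -0.1221,  0.0136]), 'grip_force': 0.0, 'grip_width': 1.0000878405999556}
top [[495.2547   0.     315.7607]
 [  0.     495.2547 234.0148]
 [  0.       0.       1.    ]] [[ 0.0085 -0.979   0.2037  0.2847]
 [-1.     -0.0092 -0.0027 -0.1583]
 [ 0.0045 -0.2037 -0.979   0.9779]
 [ 0.      0.      0.      1.    ]]
side [[457.6261   0.     317.5923]
 [  0.     457.6261 231.2804]
 [  0.       0.       1.    ]] [[ 0.9928 -0.0587  0.1049  0.398 ]
 [-0.1202 -0.479   0.8695 -0.884 ]
 [-0.0009 -0.8758 -0.4826  0.456 ]
 [ 0.      0.      0.      1.    ]]
wrist [[401.5904   0.     312.7295]
 [  0.     401.5904 235.8243]
 [  0.       0.       1.    ]] [[ 0.2366  0.9387  0.2507  0.0661]
 [ 0.9716 -0.2284 -0.0619  0.5498]
 [-0.0009  0.2582 -0.9661  0.3735]
 [ 0.      0.      0.      1.    ]]
```

View pics/top0.png

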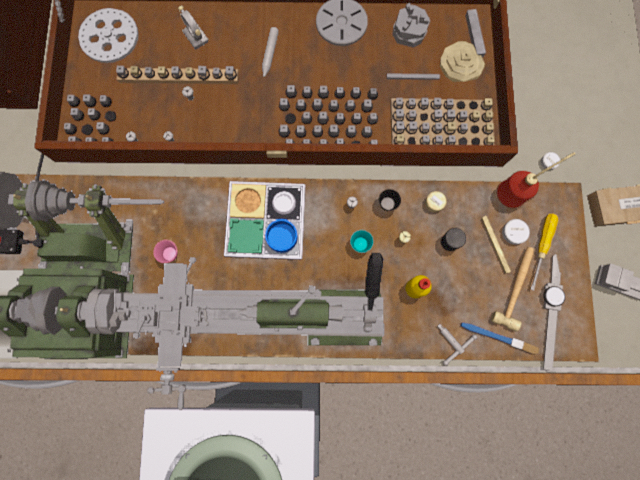

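View pics/side0.png

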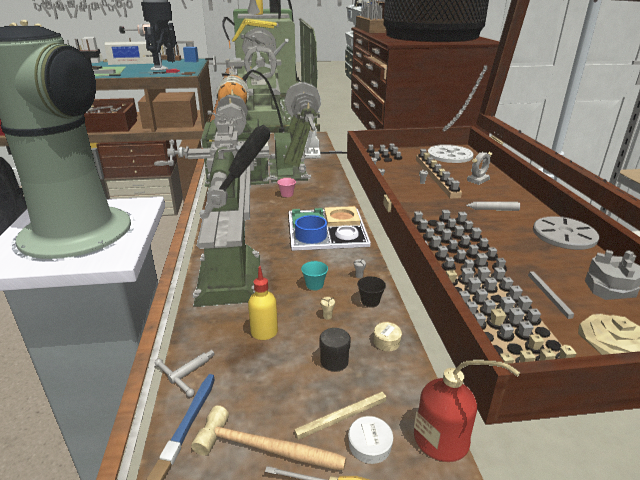

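The top view shows these candidates, by pixel:
- **Bottle:** yellow bottle (419,287). The look-alike is the red can (518,188).
- **Eyeglass:** open black one (389,200). Look-alikes are the black pot (454,239), teal (361,242) and pink (165,252).
- **Steel collet:** grey (351,202). The look-alike is the brass collet (405,237).
- **Brass tin:** (436,201). The look-alike is the white tin (516,232).
- **Holders:** cork (247,200), socket (284,203), green corners (246,236), cup (281,236).

I'll measure all of these next.

```bash
cat > h.py <<'E'
import numpy as np,cv2
from bench import bot,viewer,job
np.set_printoptions(precision=4,suppress=True)
def ray(P,uv):
    d=np.linalg.solve(P["intrinsics"],[uv[0],uv[1],1.]);T=P["world_from_camera"]
    d=T[:3,:3]@d;return T[:3,3],d/np.linalg.norm(d)
def plane(P,uv,z):
    o,d=ray(P,uv);return o+d*(z-o[2])/d[2]
def pix(P,X):
    T=np.linalg.inv(P["world_from_camera"]);c=P["intrinsics"]@(T[:3,:3]@np.array(X)+T[:3,3]);return c[:2]/c[2]
def blobs(img,lo,hi,box,amin=20):
    u0,v0,u1,v1=box;h=cv2.cvtColor(img,cv2.COLOR_RGB2HSV)
    m=cv2.inRange(h,np.array(lo),np.array(hi));k=np.zeros_like(m);k[v0:v1,u0:u1]=m[v0:v1,u0:u1]
    cs,_=cv2.findContours(k,cv2.RETR_EXTERNAL,cv2.CHAIN_APPROX_NONE)
    return sorted([c for c in cs if cv2.contourArea(c)>=amin],key=cv2.contourArea,reverse=True)
E
python3 - <<'E'
from h import *
P=viewer.camera_params("top");im=cv2.imread("pics/top0.png")[:,:,::-1]
# rough centres (top faces) at their heights
for n,uv,z in [("bottle nozzle",(424,283),.1),("bottlebody",(419,288),.06),("eyeglass",(390,200),.035),("steel",(352,202),.03),("tin",(436,201),.022),("pot",(454,238),.044),("brass",(405,237),.032),("teal",(361,241),.035),("cup",(281,235),.039),("cork",(247,200),.018),("socket",(284,202),.018),("tinc",(246,236),.009),("tl",(232,183),.01),("tr",(304,186),.01),("bl",(226,256),.01),("br",(302,258),.01),("tray c",(266,221),.01)]:
    print(n,plane(P,uv,z)[:2])
a=cv2.resize(im[160:320,215:475],None,fx=3,fy=3,interpolation=cv2.INTER_CUBIC)
cv2.imwrite("pics/c1.png",a[:,:,::-1])
E
```

```text
bottle nozzle [ 0.3804 -0.3537]
bottlebody [ 0.3754 -0.353 ]
eyeglass [ 0.5509 -0.3069]
steel [ 0.5475 -0.2322]
tin [ 0.5534 -0.401 ]
pot [ 0.4737 -0.4271]
brass [ 0.4773 -0.335 ]
teal [ 0.4679 -0.2488]
cup [ 0.4775 -0.0936]
cork [ 0.5529 -0.0223]
socket [ 0.5495 -0.0967]
tinc [ 0.481  -0.0218]
tl [0.5907 0.0107]
tr [ 0.5858 -0.1361]
bl [0.4401 0.0161]
br [ 0.4375 -0.1342]
tray c [ 0.5119 -0.0609]
```

View pics/c1.png

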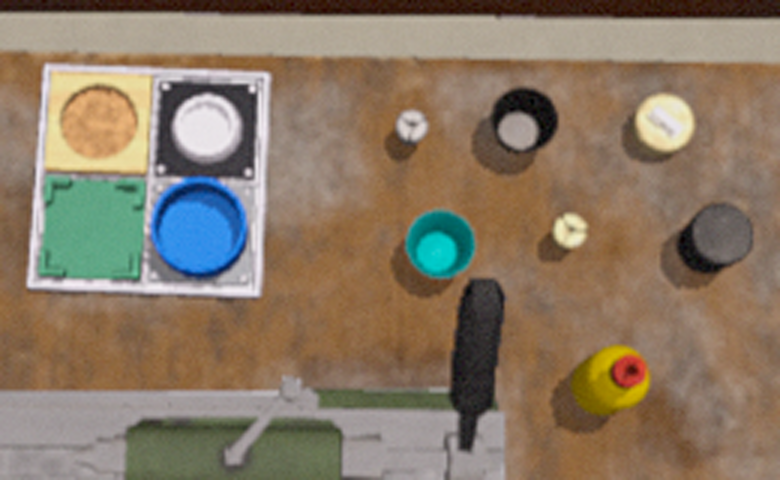

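The crop confirms the choices: open black eyeglass at crop (523,120), slotted steel collet at (411,126), brass tin at (664,124), and the yellow bottle with its red tip at (630,370). The tray holds cork top-left, socket top-right, green corners bottom-left and the blue cup bottom-right. I'm setting out for the bottle, going high over the lathe.

```bash
python3 -m crank '[[[0,0,1,0,0,0,-1],[0,0,1,0,0,0,-1],[0,0,1,0,0,0,-1],[0.5,-0.5,1,0,0,0,-1],[0.75,-1,1,0,0,0,-1],[0.75,-1,0,0,0,0,-1],[0.75,-1,0,0,0,0,-1],[0.75,-1,0,0,0,0,-1],[0.75,-1,0,0,0,0,-1],[0.75,-1,0,0,0,0,-1],[0.75,-1,0,0,0,0,-1],[0.75,-1,0,0,0,0,-1],[0.75,-1,0,0,0,0,-1],[0.75,-1,0,0,0,0,-1],[0.75,-1,0,0,0,0,-1],[0.75,-1,0,0,0,0,-1],[0.75,-1,0,0,0,0,-1],[0.75,-1,0,0,0,0,-1],[0.75,-1,0,0,0,0,-1],[0.75,-1,0,0,0,0,-1]]]'
python3 -m crank '[[[0.6,-1,0,0,0,0,-1],[0.4,-1,0,0,0,0,-1],[0,-1,0,0,0,0,-1],[0,-1,0,0,0,0,-1],[0,-1,0,0,0,0,-1],[0,-1,0,0,0,0,-1],[0,-1,0,0,0,0,-1],[0,-1,0,0,0,0,-1],[0,-1,0,0,0,0,-1],[0,-1,0,0,0,0,-1],[0,-1,0,0,0,0,-1],[-0.3,-1,0,0,0,0,-1],[-0.4,-1,0,0,0,0,-1],[-0.5,-1,0,0,0,0,-1],[-0.5,-1,0,0,0,0,-1],[-0.5,-1,0,0,0,0,-1],[-0.5,-1,0,0,0,0,-1],[-0.3,-1,0,0,0,0,-1],[0,0,0,0,0,0,-1],[0,0,0,0,0,0,-1]]]'
```

```text
t: 1.82
ee_pos: [0.4426, 0.1206, 0.3562]
tcp_rot: [-180.0, -0.0, 166.4]
ft_force: [-0.2, 1.6, -0.2]
grip_width: 1.002
grip_force: 0.0
t: 3.48
ee_pos: [0.3914, -0.3288, 0.3557]
tcp_rot: [180.0, -0.0, 166.2]
ft_force: [0.1, 0.7, -0.0]
grip_width: 1.001
grip_force: 0.0
```

Run:
```python
from h import *
P=viewer.camera_params("wrist");im=viewer.get_image("wrist");cv2.imwrite("pics/w1.png",im[:,:,::-1])
Q=viewer.camera_params("top")
print(pix(P,[.378,-.353,.114]),pix(P,[.378,-.353,0]))
for c in blobs(im,(0,120,60),(8,255,255),(0,0,640,480),30)[:3]:
    (u,v),r=cv2.minEnclosingCircle(c);print("red",u,v,r,plane(P,(u,v),.105)[:2])
for c in blobs(im,(20,120,60),(35,255,255),(0,0,640,480),100)[:3]:
    (u,v),r=cv2.minEnclosingCircle(c);print("yel",u,v,r,cv2.boundingRect(c))
```

```text
[284.3964 190.9574] [290.5408 177.163 ]
red 186.0 368.5 30.842439651489258 [ 0.5448 -0.5111]
red 283.8255920410156 190.8488311767578 9.91870403289795 [ 0.3789 -0.3544]
yel 287.06976318359375 184.3023223876953 20.36487579345703 (268, 165, 37, 40)
yel 115.5379409790039 310.9552917480469 31.148374557495117 (104, 280, 21, 63)
```

View pics/w1.png

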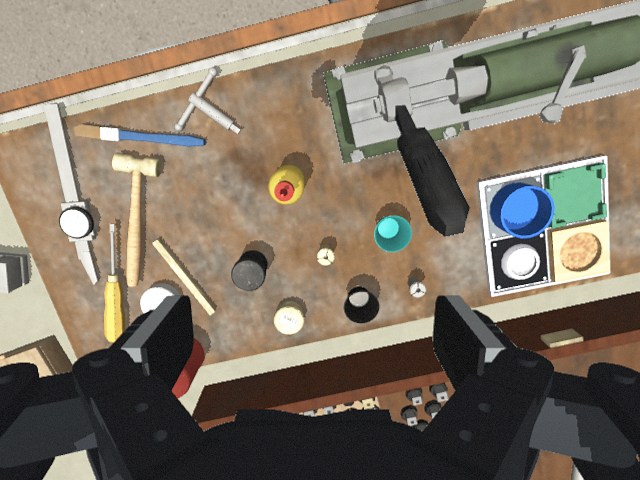

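The wrist view puts the bottle's red tip at (284,191), which agrees with the top view at (0.3785, -0.354). Fingers straddle the view bottom, and the tray is at right (545,225). I'll descend and grip.

```bash
python3 -m crank '[[[-0.5,-1,0,0,0,0,-1],[0,0,-1,0,0,0,-1],[0,0,-1,0,0,0,-1],[0,0,-1,0,0,0,-1],[0,0,-1,0,0,0,-1],[0,0,-1,0,0,0,-1],[0,0,-1,0,0,0,-1],[0,0,-1,0,0,0,-1],[0,0,-1,0,0,0,-1],[0,0,-1,0,0,0,-1],[0,0,-1,0,0,0,-1],[0,0,-0.8,0,0,0,-1],[0,0,-0.5,0,0,0,-1],[0,0,0,0,0,0,-1],[0,0,0,0,0,0,-1]]]'
python3 - <<'E'
from h import *
P=viewer.camera_params("top");Q=viewer.camera_params("side")
sd=viewer.get_image("side");tp=viewer.get_image("top")
im=cv2.hconcat([tp[170:330,330:490],sd[200:360,180:340]])
cv2.imwrite("pics/d1.png",cv2.resize(im,None,fx=2.5,fy=2.5)[:,:,::-1])
E
```

```text
t: 4.78
ee_pos: [0.3797, -0.3516, 0.0735]
tcp_rot: [179.9, -0.1, 166.5]
ft_force: [0.2, -0.3, 0.2]
grip_width: 1.003
grip_force: 0.0
```

View pics/d1.png

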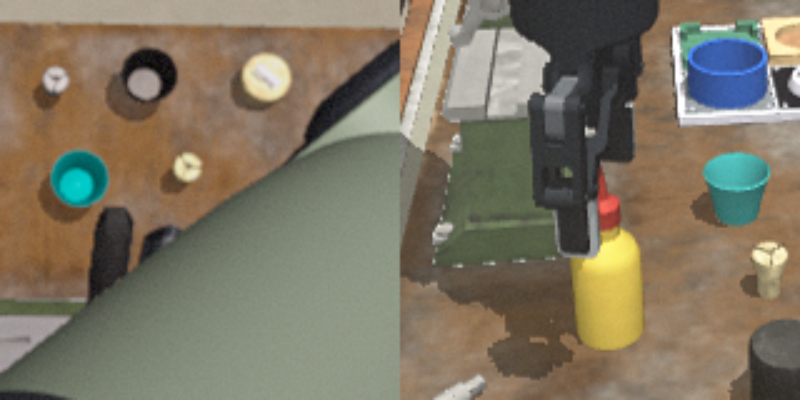

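The side crop shows the fingers straddling the nozzle at right-panel (600,200). I'll go 24 mm further down, then close.

```bash
python3 -m crank '[[[-0.05,-0.1,-0.6,0,0,0,-1],[0,0,-0.36,0,0,0,-1],[0,0,0,0,0,0,-0.3],[0,0,0,0,0,0,0.3],[0,0,0,0,0,0,0.3],[0,0,0,0,0,0,0.3],[0,0,0,0,0,0,0.3],[0,0,0,0,0,0,0.3],[0,0,0,0,0,0,0.3]]]' 40
```

```text
t: 5.63
ee_pos: [0.3788, -0.356, 0.0507]
tcp_rot: [-179.9, 0.1, 166.4]
ft_force: [-1.5, 0.5, 6.5]
grip_width: 0.427
grip_force: 39.7
```

The opening reads 36 mm with 6.5 N of lift, so the pads may be on the rounded shoulder. I'll regrip 7 mm lower.

```bash
python3 -m crank '[[[0,0,0,0,0,0,-0.4],[0,0,0,0,0,0,-0.4],[0,0,-0.28,0,0,0,-0.4],[0,0,0,0,0,0,-0.4],[0,0,0,0,0,0,0.3],[0,0,0,0,0,0,0.3],[0,0,0,0,0,0,0.3],[0,0,0,0,0,0,0.3],[0,0,0,0,0,0,0.3]]]' 40
python3 - <<'E'
from h import *
sd=viewer.get_image("side")
cv2.imwrite("pics/d2.png",cv2.resize(sd[180:360,160:400],None,fx=3,fy=3)[:,:,::-1])
E
```

```text
t: 6.38
ee_pos: [0.3782, -0.3554, 0.0427]
tcp_rot: [180.0, -0.0, 166.4]
ft_force: [0.5, -0.5, -0.9]
grip_width: 0.448
grip_force: 40.2
```

View pics/d2.png

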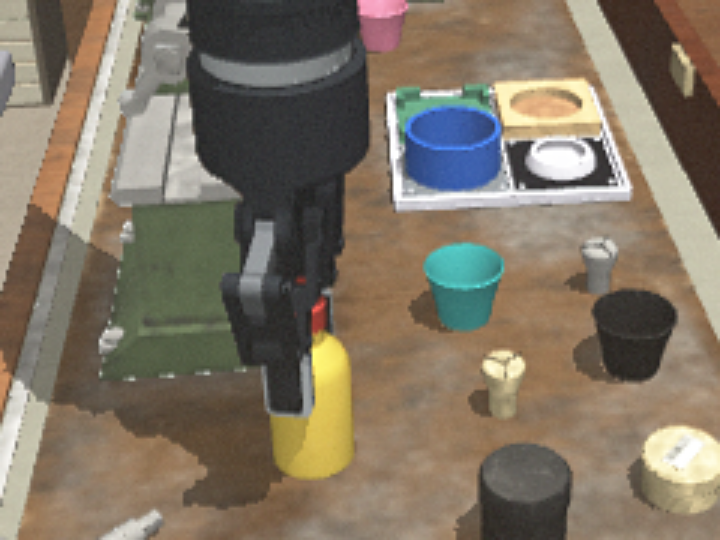

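Good grip now at 38 mm, with the pads on the straight body. Next I measure the holders from the saved pictures (top0, w1), and lift and swing clear of the lever meanwhile.

```bash
python3 -m crank '[[[0,0,1,0,0,0,0.3],[0,0,1,0,0,0,0.3],[0,0,1,0,0,0,0.3],[0.3,0,1,0,0,0,0.3],[0.6,0,1,0,0,0,0.3],[0.6,0,1,0,0,0,0.3],[0.6,0,1,0,0,0,0.3],[0.6,0,1,0,0,-1,0.3],[0.6,0,0.5,0,0,-1,0.3],[0.6,0.3,0,0,0,-1,0.3],[0.6,0.5,0,0,0,-1,0.3],[0.4,1,0,0,0,-1,0.3],[0.2,1,0,0,0,-1,0.3],[0,1,0,0,0,-1,0.3],[0,1,0,0,0,-1,0.3],[0,1,0,0,0,-1,0.3],[0,1,0,0,0,-1,0.3],[0,1,0,0,0,-1,0.3],[0,1,0,0,0,-1,0.3],[0,0.5,0,0,0,-1,0.3]]]'
python3 - <<'E'
from h import *
im=cv2.imread("pics/top0.png")[:,:,::-1];P=viewer.camera_params("top")
for n,lo,hi,z,b in [("cup",(100,120,60),(125,255,255),.039,(215,170,315,265)),("green",(70,60,40),(90,255,200),.009,(215,170,315,265)),("cork",(8,110,120),(16,255,255),.018,(215,170,270,220)),("tray",(0,0,150),(180,40,255),.01,(215,170,315,265))]:
    for c in blobs(im,lo,hi,b,60)[:2]:
        (u,v),r=cv2.minEnclosingCircle(c);R=cv2.minAreaRect(c);print(n,(u,v),r,plane(P,(u,v),z)[:2],"rect",R,plane(P,R[0],z)[:2])
E
```

```text
t: 8.1
ee_pos: [0.5052, -0.1203, 0.2552]
tcp_rot: [-180.0, -0.1, 106.7]
ft_force: [-0.8, -0.7, -1.8]
grip_width: 0.443
grip_force: 40.7
cup (281.5, 235.0294189453125) 17.036842346191406 [ 0.4775 -0.0946] rect ((280.75, 235.25003051757812), (32.52690887451172, 31.819805145263672), 45.0) [ 0.477  -0.0932]
green (245.0, 235.5) 23.00553321838379 [ 0.482  -0.0198] rect ((245.3877716064453, 235.74441528320312), (33.80776596069336, 33.108638763427734), 2.8624050617218018) [ 0.4815 -0.0206]
cork (247.77272033691406, 200.5) 12.319043159484863 [ 0.5519 -0.0239] rect ((247.50003051757812, 200.0), (22.807889938354492, 24.149532318115234), 63.43495178222656) [ 0.5529 -0.0233]
cork (242.0, 182.5) 27.372529983520508 [ 0.5895 -0.0109] rect ((242.0, 185.5), (15.0, 54.0), 90.0) [ 0.5831 -0.0111]
tray (264.0, 219.5) 53.48140335083008 [ 0.5149 -0.0568] rect ((264.438720703125, 219.59381103515625), (78.63417053222656, 75.17518615722656), 2.2025980949401855) [ 0.5147 -0.0577]
tray (264.5, 173.5) 49.62368392944336 [ 0.6117 -0.0549] rect ((264.5, 173.5), (7.0, 99.0), 90.0) [ 0.6117 -0.0549]
```

```bash
python3 -m crank '[[[-0.5,0.4,0,0,0,-1,0.3],[-0.5,0.4,0,0,0,-1,0.3],[-0.1,0,-0.5,0,0,-1,0.3],[0,0,-1,0,0,-0.6,0.3],[0,0,-1,0,0,0,0.3],[0,0,-1,0,0,0,0.3],[0,0,-1,0,0,0,0.3],[0,0,-1,0,0,0,0.3],[0,0,-0.8,0,0,0,0.3],[0,0,0,0,0,0,0.3],[0,0,0,0,0,0,0.3]]]'
python3 - <<'E'
from h import *
im=viewer.get_image("top");P=viewer.camera_params("top")
sd=viewer.get_image("side")
cv2.imwrite("pics/e1.png",cv2.resize(cv2.hconcat([im[170:290,200:330],sd[130:250,260:390]]),None,fx=3,fy=3)[:,:,::-1])
E
```

```text
t: 9.02
ee_pos: [0.4773, -0.1025, 0.0972]
tcp_rot: [-179.8, -0.1, 90.3]
ft_force: [0.1, -0.4, 0.0]
grip_width: 0.442
grip_force: 40.7
```

View pics/e1.png

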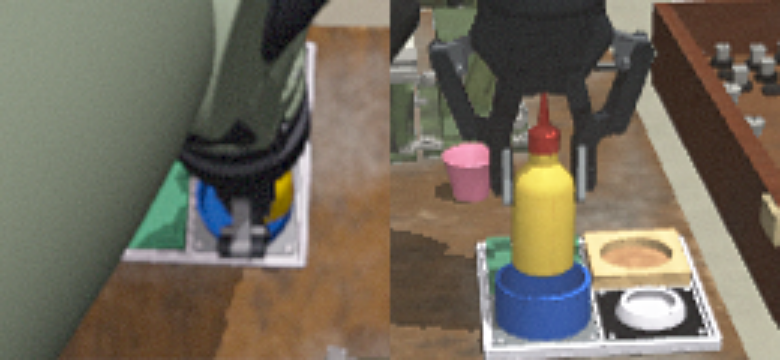

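The side view shows the bottle gripped just above the cup, at right-panel (545,220). It needs about 9 mm in +y, then to be lowered gently.

```bash
python3 -m crank '[[[0,0.38,0,0,0,0,0.3],[0,0,-0.8,0,0,0,0.3],[0,0,-0.5,0,0,0,0.3],[0,0,-0.3,0,0,0,0.3],[0,0,-0.1,0,0,0,0.3],[0,0,0,0,0,0,0.3],[0,0,0,0,0,0,0.3]]]'
```

```text
t: 9.7
ee_pos: [0.4789, -0.0935, 0.056]
tcp_rot: [179.9, 0.0, 90.3]
ft_force: [-0.1, -0.1, -0.7]
grip_width: 0.446
grip_force: 40.7
```

```bash
python3 -m crank '[[[0,0,-0.1,0,0,0,0.3],[0,0,-0.05,0,0,0,0.3],[0,0,0,0,0,0,0.3]]]'
```

```text
t: 9.95
ee_pos: [0.4784, -0.0935, 0.0517]
tcp_rot: [180.0, 0.0, 90.3]
ft_force: [-0.1, -0.1, -0.8]
grip_width: 0.442
grip_force: 40.7
```

```bash
python3 -m crank '[[[0,0,-0.05,0,0,0,0.3],[0,0,0,0,0,0,0.3]]]';python3 -m crank '[[[0,0,-0.05,0,0,0,0.3],[0,0,0,0,0,0,0.3]]]'
```

```text
t: 10.12
ee_pos: [0.4785, -0.0937, 0.0515]
tcp_rot: [180.0, 0.0, 90.3]
ft_force: [-3.7, 0.1, 10.2]
grip_width: 0.442
grip_force: 41.9
t: 10.28
ee_pos: [0.4785, -0.0939, 0.0514]
tcp_rot: [179.9, 0.1, 90.3]
ft_force: [-6.7, 1.3, 23.4]
grip_width: 0.447
grip_force: 43.2
```

It touched the floor at TCP z 0.0515. I'll ease off, release part-way and rise.

```bash
python3 -m crank '[[[0,0,0.08,0,0,0,0.3],[0,0,0,0,0,0,0],[0,0,0,0,0,0,-0.2],[0,0,0,0,0,0,-0.4],[0,0,0,0,0,0,-0.4],[0,0,0,0,0,0,-0.4],[0,0,0.5,0,0,0,-0.4],[0,0,1,0,0,0,-0.4],[0,0,1,0,0,0,-0.4],[0,0,1,0,0,0,-0.4],[0,0,1,0,0,0,-0.4],[0,0,1,0,0,0,-0.4],[0,0,1,0,0,0,-0.4],[0,-1,0.5,0,0,0,-0.4],[0.5,-1,0,0,0,0,-0.4],[0.5,-1,0,0,0,0,-0.4],[0.5,-1,0,0,0,0,-0.4],[0.5,-1,0,0,0,0,-0.4],[0.5,-1,0,0,0,0,-0.4],[0.4,-1,0,0,0,0,-0.4]]]'
python3 - <<'E'
from h import *
im=viewer.get_image("top");sd=viewer.get_image("side")
cv2.imwrite("pics/f1.png",cv2.resize(cv2.hconcat([im[170:290,200:330],sd[130:250,260:390]]),None,fx=3,fy=3)[:,:,::-1])
E
```

```text
t: 11.95
ee_pos: [0.5514, -0.2696, 0.2255]
tcp_rot: [-180.0, -0.0, 90.3]
ft_force: [-0.2, 0.5, 0.3]
grip_width: 0.7
grip_force: 0.0
```

View pics/f1.png

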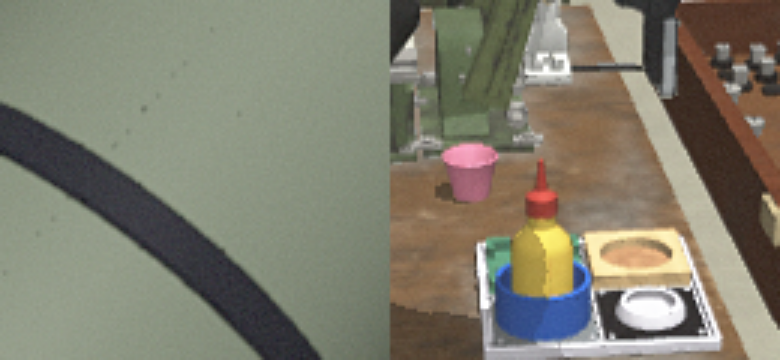

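The bottle stands upright in the cup, at (542,250) in the side crop. Now the eyeglass: one wrist look from above.

```bash
python3 -m crank '[[[0,-1,0,0,0,0,-0.5],[0,-0.5,0,0,0,0,-0.5],[0,0,0,0,0,0,-0.5],[0,0,0,0,0,0,-0.5]]]'
python3 - <<'E'
from h import *
P=viewer.camera_params("wrist");im=viewer.get_image("wrist");cv2.imwrite("pics/w2.png",im[:,:,::-1])
print(pix(P,[.551,-.307,.035]),pix(P,[.5475,-.232,.03]),pix(P,[.5534,-.401,.022]))
for c in blobs(im,(0,0,0),(180,255,60),(0,0,640,480),300)[:8]:
    (u,v),r=cv2.minEnclosingCircle(c);print("blk",(u,v),r,cv2.boundingRect(c),plane(P,(u,v),.035)[:2])
E
```

```text
t: 12.38
ee_pos: [0.5504, -0.3058, 0.2257]
tcp_rot: [-180.0, -0.1, 90.2]
ft_force: [0.3, 1.0, -0.3]
grip_width: 0.747
grip_force: 0.0
[313.4761 210.4382] [309.463  118.1771] [315.6706 306.3278]
blk (319.5, 329.87579345703125) 352.58807373046875 (0, 0, 640, 480) [ 0.5569 -0.4184]
blk (315.464111328125, 207.22869873046875) 25.812971115112305 (290, 183, 52, 51) [ 0.5527 -0.3042]
blk (602.9745483398438, 86.31920623779297) 15.535406112670898 (590, 72, 28, 29) [ 0.7771 -0.2075]
```

View pics/w2.png

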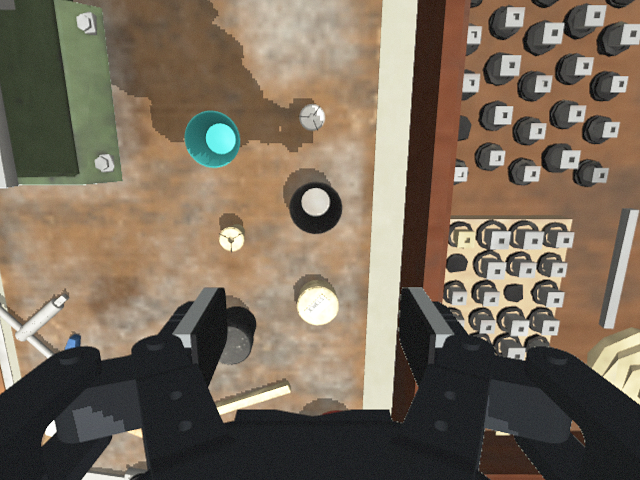

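The eyeglass rim is at (315,207), giving (0.5525, -0.304). Its 26 px radius fits the 45 mm rim. Steel collet at (312,117), tin at (318,305).

```bash
python3 -m crank '[[[0.08,0.07,-1,0,0,0,-0.5],[0,0,-1,0,0,0,-0.5],[0,0,-1,0,0,0,-0.5],[0,0,-1,0,0,0,-0.5],[0,0,-1,0,0,0,-0.5],[0,0,-1,0,0,0,-0.5],[0,0,-1,0,0,0,-0.5],[0,0,-0.8,0,0,0,-0.5],[0,0,-0.5,0,0,0,-0.5],[0,0,-0.3,0,0,0,-0.5],[0,0,0,0,0,0,-0.5],[0,0,0,0,0,0,-0.5]]]'
```

```text
t: 13.43
ee_pos: [0.5533, -0.304, 0.0117]
tcp_rot: [180.0, 0.0, 90.3]
ft_force: [0.6, 0.4, 0.0]
grip_width: 0.751
grip_force: 0.0
```

```bash
python3 -m crank '[[[0,0,-0.1,0,0,0,-0.5],[0,0,0,0,0,0,-0.2],[0,0,0,0,0,0,0],[0,0,0,0,0,0,0.2],[0,0,0,0,0,0,0.2],[0,0,0,0,0,0,0.2],[0,0,0,0,0,0,0.2],[0,0,0,0,0,0,0.2]]]' 25
```

```text
t: 14.1
ee_pos: [0.5535, -0.3047, 0.0099]
tcp_rot: [179.9, 0.1, 90.3]
ft_force: [-1.3, 2.0, 6.6]
grip_width: 0.496
grip_force: 24.8
```

```bash
python3 -m crank '[[[0,0,0.3,0,0,0,0.2],[0,0,0.8,0,0,0,0.2],[0,0,1,0,0,0,0.2],[0,0,1,0,0,0,0.2],[0,0.3,1,0,0,0,0.2],[0,1,1,0,0,0,0.2],[0,1,0,0,0,0,0.2],[0,1,0,0,0,0,0.2],[0,1,0,0,0,0,0.2],[0,1,0,0,0,0,0.2],[0,1,0,0,0,0,0.2],[0,1,0,0,0,0,0.2],[0,1,0,0,0,0,0.2],[0,1,0,0,0,0,0.2],[0,1,0,0,0,0,0.2],[0,0.8,0,0,0,0,0.2],[0,0.3,0,0,0,0,0.2],[0,0,0,0,0,0,0.2],[0,0,0,0,0,0,0.2]]]'
python3 - <<'E'
from h import *
P=viewer.camera_params("wrist");im=viewer.get_image("wrist");cv2.imwrite("pics/w3.png",im[:,:,::-1])
print(pix(P,[.5525,-.0235,.018]))
E
```

```text
t: 15.68
ee_pos: [0.5529, -0.0195, 0.1363]
tcp_rot: [180.0, 0.0, 90.3]
ft_force: [-0.1, -0.5, -0.3]
grip_width: 0.493
grip_force: 25.4
[311.9228 235.2191]
```

View pics/w3.png

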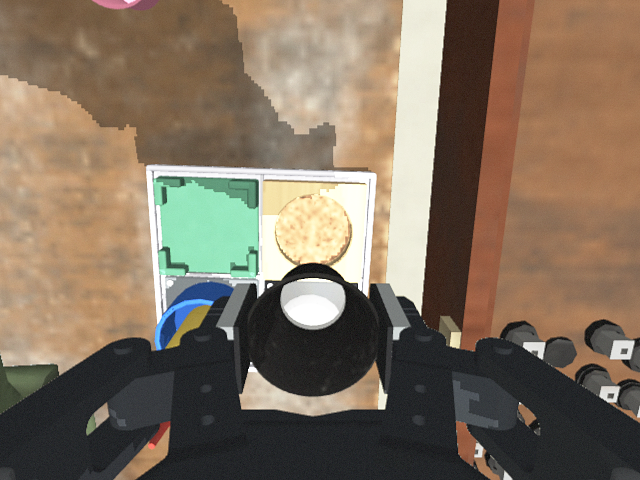

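The wrist view shows the cork recess at (313,230) and the eyeglass held level, its rim centred near (314,330).

Run:
```python
from h import *
P=viewer.camera_params("wrist")
print("cork",plane(P,(313,230),.016)[:2],"held rim",plane(P,(314,331),.161),"half width",(plane(P,(379,331),.161)-plane(P,(249,331),.161))[0])
for n,q in dict(tl=(152,169),tr=(375,173)).items(): print(n,plane(P,q,.015)[:2])
print("green",plane(P,(211,226),.009)[:2])
```

```text
cork [ 0.5533 -0.0209] held rim [ 0.5534 -0.0182  0.161 ] half width 0.042266833069641296
tl [0.4482 0.0195]
tr [0.5937 0.0174]
green [ 0.4827 -0.02  ]
```

```bash
python3 -m crank '[[[0,-0.14,-1,0,0,0,0.2],[0,0,-1,0,0,0,0.2],[0,0,-1,0,0,0,0.2],[0,0,-0.8,0,0,0,0.2],[0,0,-0.5,0,0,0,0.2],[0,0,-0.2,0,0,0,0.2],[0,0,0,0,0,0,0.2],[0,0,0,0,0,0,0.2]]]'
```

```text
t: 16.4
ee_pos: [0.5532, -0.0236, 0.0239]
tcp_rot: [180.0, 0.0, 90.2]
ft_force: [-0.2, -0.5, 0.2]
grip_width: 0.495
grip_force: 25.4
```

```bash
python3 -m crank '[[[0,0,-0.08,0,0,0,0.2],[0,0,-0.06,0,0,0,0.2],[0,0,0,0,0,0,0.2]]]'
```

```text
t: 16.65
ee_pos: [0.5533, -0.0229, 0.0206]
tcp_rot: [179.9, 0.0, 90.3]
ft_force: [-1.1, -0.1, 0.6]
grip_width: 0.499
grip_force: 25.5
```

```bash
python3 -m crank '[[[0,0,-0.05,0,0,0,0.2],[0,0,0,0,0,0,0.2]]]'; python3 -m crank '[[[0,0,-0.05,0,0,0,0.2],[0,0,0,0,0,0,0.2]]]'
```

```text
t: 16.82
ee_pos: [0.5529, -0.0227, 0.019]
tcp_rot: [180.0, 0.0, 90.3]
ft_force: [-0.7, 1.1, -0.5]
grip_width: 0.493
grip_force: 25.5
t: 16.98
ee_pos: [0.553, -0.0227, 0.0188]
tcp_rot: [180.0, 0.0, 90.3]
ft_force: [-3.5, 0.2, 10.1]
grip_width: 0.497
grip_force: 25.8
```

That's floor contact. Release, rise, and go over the steel collet.

```bash
python3 -m crank '[[[0,0,0.04,0,0,0,0.1],[0,0,0,0,0,0,-0.1],[0,0,0,0,0,0,-0.4],[0,0,0,0,0,0,-0.4],[0,0,0,0,0,0,-0.4],[0,0,0.5,0,0,0,-0.4],[0,0,1,0,0,0,-0.4],[0,0,1,0,0,0,-0.4],[0,0,1,0,0,0,-0.4],[0,0,1,0,0,0,-0.4],[0,0,1,0,0,0,-0.4],[0,-1,0,0,0,0,-0.4],[0,-1,0,0,0,0,-0.2],[0,-1,0,0,0,0,-0.1],[0,-1,0,0,0,0,0],[0,-1,0,0,0,0,0],[0,-1,0,0,0,0,0],[0,-1,0,0,0,0,0],[0,-1,0,0,0,0,0],[0,0,0,0,0,0,0]]]'
python3 -m crank '[[[0,0,0,0,0,0,0],[0,0,0,0,0,0,0]]]'
python3 - <<'E'
from h import *
P=viewer.camera_params("wrist");im=viewer.get_image("wrist");cv2.imwrite("pics/w4.png",im[:,:,::-1])
cv2.imwrite("pics/w4.png",cv2.hconcat([im[40:340,160:480],viewer.get_image("side")[130:430,240:560]])[:,:,::-1])
print(pix(P,[.5475,-.232,.03]))
E
```

```text
t: 18.65
ee_pos: [0.5529, -0.2272, 0.1558]
tcp_rot: [180.0, 0.1, 90.0]
ft_force: [0.2, -0.4, 0.6]
grip_width: 0.502
grip_force: 0.0
t: 18.82
ee_pos: [0.5524, -0.2222, 0.1556]
tcp_rot: [-180.0, -0.1, 90.3]
ft_force: [-0.4, 0.1, 0.3]
grip_width: 0.502
grip_force: 0.0
[305.6702 240.8214]
```

View pics/w4.png

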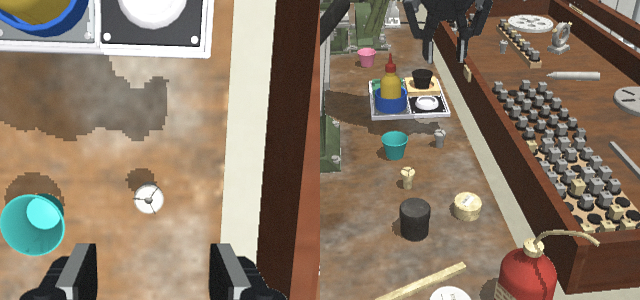

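The eyeglass stands upright in the cork nest, at (423,80) in the right panel. The steel collet's head is at crop (149,199), which is image (309,239).

Run:
```python
from h import *
P=viewer.camera_params("wrist");print(plane(P,(309,239),.03),plane(P,(149+160,199+40),.03)-np.array(bot.read_state()["ee_pos"]))
# socket centre from crop upper: rim circle approx (153,2)->
print(plane(P,(160+153,40+0),.018))
```

```text
[ 0.55   -0.2301  0.03  ] [-0.0026 -0.0085 -0.1259]
[ 0.5522 -0.1012  0.018 ]
```

```bash
python3 -m crank '[[[-0.1,-0.32,0,0,0,0,0],[0,0,-1,0,0,0,0],[0,0,-1,0,0,0,0],[0,0,-1,0,0,0,0],[0,0,-1,0,0,0,0],[0,0,-0.8,0,0,0,0],[0,0,-0.6,0,0,0,0],[0,0,-0.35,0,0,0,0],[0,0,0,0,0,0,0],[0,0,0,0,0,0,0],[0,0,0,0,0,0,0]]]'
```

```text
t: 19.83
ee_pos: [0.5512, -0.2311, 0.0134]
tcp_rot: [179.9, 0.1, 90.3]
ft_force: [-0.5, 0.3, 0.2]
grip_width: 0.497
grip_force: 0.0
```

```bash
python3 -m crank '[[[-0.04,0,-0.13,0,0,0,0],[0,0,0,0,0,0,0.3],[0,0,0,0,0,0,0.6],[0,0,0,0,0,0,0.7],[0,0,0,0,0,0,0.8],[0,0,0,0,0,0,0.8],[0,0,0,0,0,0,0.8],[0,0,0,0,0,0,0.8]]]' 30
python3 - <<'E'
from h import *
sd=viewer.get_image("side");cv2.imwrite("pics/g1.png",cv2.resize(sd[200:320,300:440],None,fx=4,fy=4)[:,:,::-1])
E
```

```text
t: 20.5
ee_pos: [0.5496, -0.2309, 0.0096]
tcp_rot: [180.0, 0.0, 90.3]
ft_force: [-0.9, 0.3, 6.5]
grip_width: 0.218
grip_force: 29.4
```

View pics/g1.png

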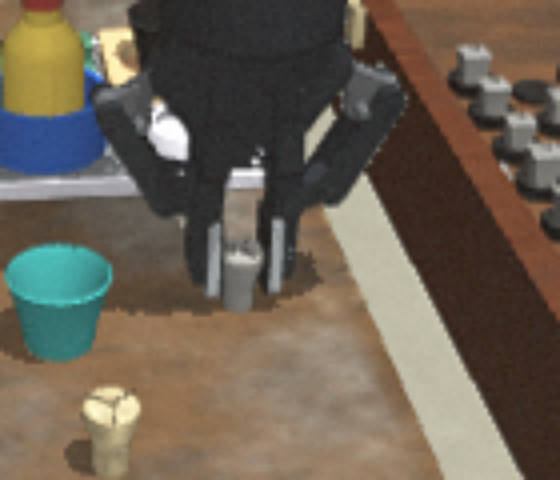

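The steel collet's head is between the pads (18.5 mm read, the same 2 mm bias as before). The brass collet is untouched. Lift, then over the socket.

```bash
python3 -m crank '[[[0,0,0.4,0,0,0,0.8],[0,0,1,0,0,0,0.8],[0,0,1,0,0,0,0.8],[0,0,1,0,0,0,0.8],[0,0.5,1,0,0,0,0.8],[0,1,0.6,0,0,0,0.8],[0,1,0,0,0,0,0.8],[0,1,0,0,0,0,0.8],[0,1,0,0,0,0,0.8],[0,0.7,0,0,0,0,0.8],[0,0.2,0,0,0,0,0.8],[0,0,0,0,0,0,0.8],[0,0,0,0,0,0,0.8]]]'
python3 - <<'E'
from h import *
s=bot.read_state();P=viewer.camera_params("wrist");im=viewer.get_image("wrist")
print(s["ee_pos"],pix(P,[.5495,-.0965,.018]))
cv2.imwrite("pics/w5.png",cv2.resize(im[140:400,210:420],None,fx=2.2,fy=2.2)[:,:,::-1])
E
```

```text
t: 21.63
ee_pos: [0.5496, -0.0961, 0.1343]
tcp_rot: [180.0, 0.0, 90.3]
ft_force: [-0.3, -0.4, -1.0]
grip_width: 0.22
grip_force: 29.4
[ 0.5496 -0.0961  0.1343] [312.5337 230.8166]
```

View pics/w5.png

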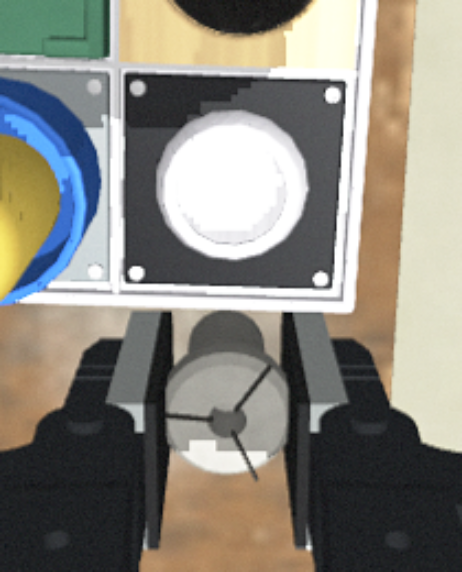

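The socket's rim centre is at crop (232,184), image (315.5,223.5), and its four screws average to the same point. The held collet's head is at crop (228,417), image (313.6,329.5).

Run:
```python
from h import *
P=viewer.camera_params("wrist")
print("socket",plane(P,(315.5,223.5),.018),plane(P,(315.5,223.4),.010),"held",plane(P,(313.6,329.5),.1547))
```

```text
socket [ 0.5515 -0.0919  0.018 ] [ 0.5515 -0.0937  0.01  ] held [ 0.5499 -0.0965  0.1547]
```

```bash
python3 -m crank '[[[0.05,0.12,-1,0,0,0,0.8],[0,0,-1,0,0,0,0.8],[0,0,-1,0,0,0,0.8],[0,0,-0.8,0,0,0,0.8],[0,0,-0.5,0,0,0,0.8],[0,0,-0.2,0,0,0,0.8],[0,0,0,0,0,0,0.8],[0,0,0,0,0,0,0.8]]]'; python3 -m crank '[[[0,0,-0.06,0,0,0,0.8],[0,0,0,0,0,0,0.8]]]'
```

```text
t: 22.35
ee_pos: [0.5509, -0.0936, 0.0218]
tcp_rot: [180.0, 0.0, 90.2]
ft_force: [-0.0, 0.0, 0.2]
grip_width: 0.218
grip_force: 29.4
t: 22.52
ee_pos: [0.5514, -0.0932, 0.021]
tcp_rot: [179.9, 0.0, 90.3]
ft_force: [-0.7, 0.3, 0.2]
grip_width: 0.219
grip_force: 29.4
```

```bash
python3 -m crank '[[[0,0,-0.06,0,0,0,0.8],[0,0,0,0,0,0,0.8]]]'; python3 -m crank '[[[0,0,-0.05,0,0,0,0.8],[0,0,0,0,0,0,0.8]]]'
```

```text
t: 22.68
ee_pos: [0.5509, -0.0928, 0.019]
tcp_rot: [180.0, 0.0, 90.3]
ft_force: [0.4, 0.1, 0.3]
grip_width: 0.218
grip_force: 29.4
t: 22.85
ee_pos: [0.551, -0.0929, 0.0186]
tcp_rot: [179.9, 0.0, 90.3]
ft_force: [-1.8, 0.4, 8.2]
grip_width: 0.219
grip_force: 30.1
```

It touched down at the expected height. Release, rise, and go to the tin.

```bash
python3 -m crank '[[[0,0,0.04,0,0,0,0.7],[0,0,0,0,0,0,0.4],[0,0,0,0,0,0,0.2],[0,0,0,0,0,0,0],[0,0,0,0,0,0,0],[0,0,0.5,0,0,0,0],[0,0,1,0,0,0,0],[0,0,1,0,0,0,0],[0,0,1,0,0,0,-0.2],[0,0,1,0,0,0,-0.4],[0,-0.5,1,0,0,0,-0.4],[0,-1,0.4,0,0,0,-0.4],[0,-1,0,0,0,0,-0.4],[0,-1,0,0,0,0,-0.4],[0,-1,0,0,0,0,-0.4],[0,-1,0,0,0,0,-0.4],[0,-1,0,0,0,0,-0.4],[0,-1,0,0,0,0,-0.4],[0,-1,0,0,0,0,-0.4],[0,-1,0,0,0,0,-0.4]]]'
python3 -m crank '[[[0,-1,0,0,0,0,-0.4],[0,-1,0,0,0,0,-0.4],[0,-0.7,0,0,0,0,-0.4],[0,0,0,0,0,0,-0.4],[0,0,0,0,0,0,-0.4]]]'
python3 - <<'E'
from h import *
P=viewer.camera_params("wrist");im=viewer.get_image("wrist")
a=cv2.resize(im[100:400,150:490],None,fx=1.3,fy=1.3);b=cv2.resize(viewer.get_image("side")[170:270,270:390],None,fx=2.9,fy=3.9)
print(pix(P,[.5534,-.401,.022]),a.shape)
for c in blobs(im,(18,40,110),(35,255,255),(150,100,490,400),300)[:3]:
    (u,v),r=cv2.minEnclosingCircle(c);print((u,v),r,cv2.boundingRect(c),plane(P,(u,v),.022)[:2])
cv2.imwrite("pics/w6.png",cv2.hconcat([a,b[:390,:]])[:,:600+190,::-1])
E
```

```text
t: 24.52
ee_pos: [0.5503, -0.3313, 0.1655]
tcp_rot: [-180.0, -0.0, 90.3]
ft_force: [-0.3, -0.5, -0.7]
grip_width: 0.701
grip_force: 0.0
t: 24.93
ee_pos: [0.5501, -0.3983, 0.165]
tcp_rot: [-180.0, -0.1, 90.2]
ft_force: [-0.8, 0.5, -0.4]
grip_width: 0.695
grip_force: 0.0
[317.3359 225.1563] (390, 442, 3)
(329.0026550292969, 221.199462890625) 37.06276321411133 (293, 195, 74, 56) [ 0.5619 -0.398 ]
(207.13380432128906, 129.5985870361328) 17.771221160888672 (191, 113, 34, 35) [ 0.4772 -0.3336]
```

View pics/w6.png

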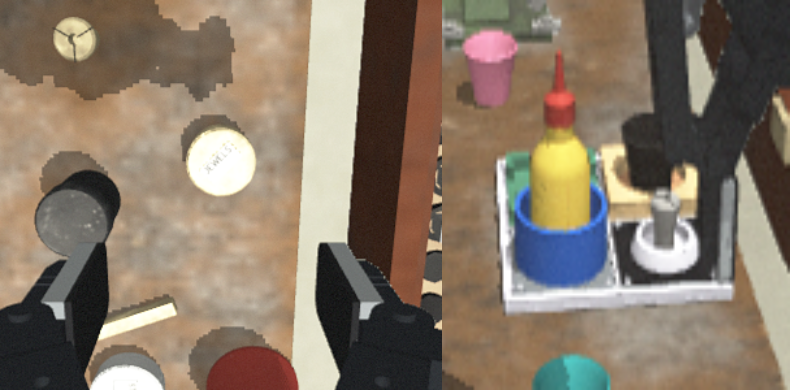

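The steel collet stands upright in the socket at (663,225), with the eyeglass and bottle beside it. The tin's lid is at crop (221,161), image (320,224), which is about (0.5555, -0.400). Descend and grip.

```bash
python3 -m crank '[[[0.21,-0.08,-1,0,0,0,-0.4],[0,0,-1,0,0,0,-0.4],[0,0,-1,0,0,0,-0.4],[0,0,-1,0,0,0,-0.4],[0,0,-0.8,0,0,0,-0.4],[0,0,-0.7,0,0,0,-0.4],[0,0,-0.5,0,0,0,-0.4],[0,0,-0.3,0,0,0,-0.4],[0,0,0,0,0,0,-0.4],[0,0,0,0,0,0,-0.4]]]'
```

```text
t: 25.87
ee_pos: [0.5561, -0.3994, 0.0087]
tcp_rot: [180.0, 0.0, 90.3]
ft_force: [0.4, 0.2, -0.1]
grip_width: 0.703
grip_force: 0.0
```

```bash
python3 -m crank '[[[0,0,-0.11,0,0,0,-0.4],[0,0,0,0,0,0,-0.1],[0,0,0,0,0,0,0.1],[0,0,0,0,0,0,0.3],[0,0,0,0,0,0,0.3],[0,0,0,0,0,0,0.3],[0,0,0,0,0,0,0.3]]]' 40
python3 -m crank '[[[0,0,0.4,0,0,0,0.3],[0,0,1,0,0,0,0.3],[0,0,1,0,0,0,0.3],[0,0,1,0,0,0,0.3],[0,0.4,1,0,0,0,0.3],[-0.2,1,1,0,0,0,0.3],[-0.2,1,0.6,0,0,0,0.3],[-0.2,1,0,0,0,0,0.3],[0,1,0,0,0,0,0.3],[0,1,0,0,0,0,0.3],[0,1,0,0,0,0,0.3],[0,1,0,0,0,0,0.3],[0,1,0,0,0,0,0.3],[0,1,0,0,0,0,0.3],[0,1,0,0,0,0,0.3],[0,1,0,0,0,0,0.3],[0,1,0,0,0,0,0.3],[-0.5,1,0,0,0,0,0.3],[-0.8,1,0,0,0,0,0.3],[-0.5,0.8,0,0,0,0,0.3]]]'
```

```text
t: 26.45
ee_pos: [0.5564, -0.4003, 0.0068]
tcp_rot: [179.9, 0.1, 90.3]
ft_force: [-0.2, 0.4, 5.9]
grip_width: 0.441
grip_force: 40.4
t: 28.12
ee_pos: [0.4938, -0.0179, 0.1556]
tcp_rot: [-179.9, -0.0, 90.3]
ft_force: [0.4, 0.3, -0.1]
grip_width: 0.44
grip_force: 40.3
```

```bash
python3 -m crank '[[[-0.2,0,0,0,0,0,0.3],[0,0,0,0,0,0,0.3],[0,0,0,0,0,0,0.3]]]'
python3 - <<'E'
from h import *
s=bot.read_state();P=viewer.camera_params("wrist");im=viewer.get_image("wrist")
print(s["ee_pos"],pix(P,[.482,-.020,.009]))
for c in blobs(im,(65,60,40),(95,255,255),(150,100,490,300),800)[:2]:
    R=cv2.minAreaRect(c);print(R,plane(P,R[0],.009))
cv2.imwrite("pics/w7.png",cv2.resize(im[130:400,190:440],None,fx=2.2,fy=2.2)[:,:,::-1])
E
```

```text
t: 28.37
ee_pos: [0.4914, -0.0201, 0.1561]
tcp_rot: [179.9, 0.0, 90.3]
ft_force: [1.1, 0.5, -0.6]
grip_width: 0.439
grip_force: 40.3
[ 0.4914 -0.0201  0.1561] [299.7136 219.9079]
((299.1049499511719, 219.36904907226562), (93.2237319946289, 91.99392700195312), 0.6585431694984436) [ 0.4816 -0.0196  0.009 ]
```

View pics/w7.png

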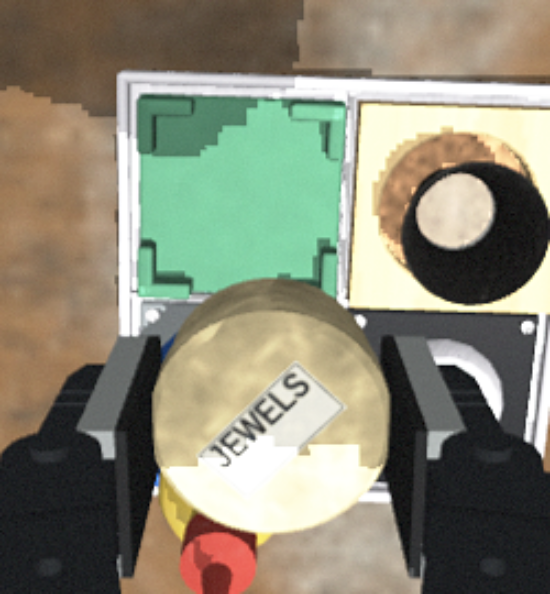

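The green plate's centre is at (299,219) in the image, giving (0.482, -0.020). The tin is held level with nothing in the way. Shift -9.5 mm in x and lower.

```bash
python3 -m crank '[[[-0.38,0,0,0,0,0,0.3],[0,0,-1,0,0,0,0.3],[0,0,-1,0,0,0,0.3],[0,0,-1,0,0,0,0.3],[0,0,-1,0,0,0,0.3],[0,0,-0.7,0,0,0,0.3],[0,0,-0.4,0,0,0,0.3],[0,0,-0.2,0,0,0,0.3],[0,0,0,0,0,0,0.3],[0,0,0,0,0,0,0.3]]]'; python3 -m crank '[[[0,0,-0.06,0,0,0,0.3],[0,0,0,0,0,0,0.3]]]'
```

```text
t: 29.25
ee_pos: [0.4819, -0.0201, 0.0236]
tcp_rot: [180.0, 0.0, 90.3]
ft_force: [0.8, 0.6, -0.2]
grip_width: 0.442
grip_force: 40.3
t: 29.42
ee_pos: [0.4822, -0.0199, 0.0224]
tcp_rot: [179.9, 0.0, 90.3]
ft_force: [0.5, 0.2, -0.5]
grip_width: 0.444
grip_force: 40.3
```

```bash
python3 -m crank '[[[0,0,-0.1,0,0,0,0.3],[0,0,-0.1,0,0,0,0.3],[0,0,0,0,0,0,0.3]]]'; python3 -m crank '[[[0,0,-0.05,0,0,0,0.3],[0,0,0,0,0,0,0.3]]]'
```

```text
t: 29.67
ee_pos: [0.4812, -0.0196, 0.0164]
tcp_rot: [-180.0, -0.0, 90.3]
ft_force: [0.2, 0.3, -0.9]
grip_width: 0.436
grip_force: 40.3
t: 29.83
ee_pos: [0.4813, -0.0196, 0.0157]
tcp_rot: [180.0, 0.0, 90.3]
ft_force: [-1.7, 0.1, 5.3]
grip_width: 0.442
grip_force: 40.8
```

Contact at the expected height. Release gently, rise and retreat clear.

```bash
python3 -m crank '[[[0,0,0.03,0,0,0,0.1],[0,0,0,0,0,0,0],[0,0,0,0,0,0,-0.15],[0,0,0,0,0,0,-0.15],[0,0,0,0,0,0,-0.15],[0,0,0.4,0,0,0,-0.15],[0,0,1,0,0,0,-0.15],[0,0,1,0,0,0,-0.15],[0,0,1,0,0,0,-0.15],[0,0,1,0,0,0,-0.15],[0,0,1,0,0,0,-0.15],[0,0,1,0,0,0,-0.15],[0,0,1,0,0,0,-0.15],[0,0,1,0,0,0,-0.15],[0,0,1,0,0,0,-0.15],[0,0,0.5,0,0,0,-0.15],[0,0,0,0,0,0,-0.15],[0,0,0,0,0,0,-0.15]]]'
python3 - <<'E'
from h import *
a=cv2.resize(viewer.get_image("wrist")[60:360,130:530],(400,300))
b=cv2.resize(viewer.get_image("side")[150:330,260:440],(390,390));a=cv2.copyMakeBorder(a,0,90,0,0,cv2.BORDER_CONSTANT)
cv2.imwrite("pics/z1.png",cv2.hconcat([a,b])[:,:,::-1])
E
```

```text
t: 31.33
ee_pos: [0.4815, -0.0197, 0.2643]
tcp_rot: [179.9, 0.0, 90.3]
ft_force: [1.1, 0.0, -0.2]
grip_width: 0.577
grip_force: 0.0
```

View pics/z1.png

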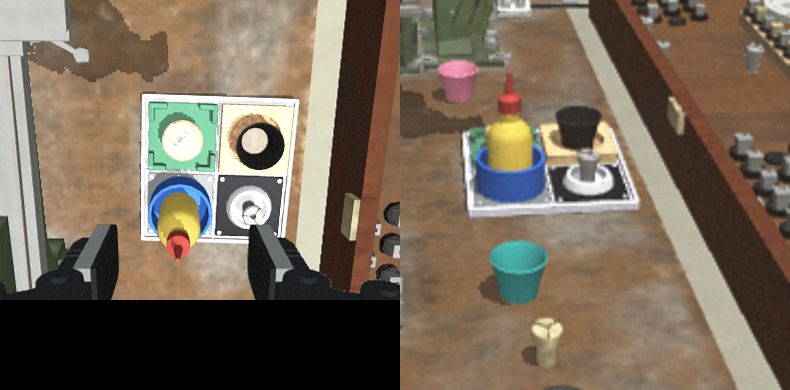

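All four stand upright in their holders: tin at (182,140), eyeglass at (257,143), bottle at (179,215), steel collet at (248,209). The robot is clear at TCP z 0.264 m, and the brass collet and teal cup are untouched. Handing in.

```bash
python3 -c "
from bench import job
print(job.job_done())"
```

```text
the job is handed in; nothing more can be done
None
```

The job is handed in, with no verdict returned: bottle, eyeglass, steel collet and brass tin were set down in that order, and the last pictures show all four upright in their holders at about 31 s, with the pot and brass collet not moved.

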